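Register a tile in the stencil jig and close the frame

ROBOT

A 6-joint arm with a two-finger parallel gripper is mounted at the origin on the work surface. World frame = base frame: x ahead of the robot, y to its left, z up, the work surface at z = 0. Lengths are in m, angles in degrees, forces in N, time in s.
With the tool pointing down it reaches from about 0.375 to 0.75 m from the base axis. Payload 9 kg.
Tool frame: the origin (TCP) lies where the fingers leave the gripper's body, on its centre line; the fingertips stand 73 mm ahead of it and the grasp point (between the pads) lies 54 mm ahead of it (robot.tip_reach is the distance from the TCP to the fingertips, in m); z points along the fingers, y is the line along which they close (so a half turn about z gives the same grasp; the last joint's range is limited). The gripper opens to 85 mm and grips with 20 to 120 N. Pads are 22 mm wide; open, the fingers measure 114 mm over their backs; the gripper's body (76 mm by 85 mm) begins 54 mm behind the grasp point. The pads swing forward as they close: fully open they stand 13 mm farther back than shut.
Start: joints at [55.25, 5.964, 5.575, 89.605, 0, 77.527], TCP at [0.227, 0.555, 0.304] pointing down, gripper open.
Joint ranges: [-171.21, 171.21], [-48.23, 106.86], [-62.78, 66.21], [-105.2, 120.99], [-86.42, 89.51], [-180, 180]. Speed limits (degrees/s): [127.2, 127.2, 147.25, 180, 180, 180].

INTERFACE

Orientations are given as [roll, pitch, yaw] about the fixed x, y, z axes, in that order (R = Rz(yaw) Ry(pitch) Rx(roll)).
In Python, from plant import robot gives the robot as it stands. Calls block until the motion is done:
- robot.move_pose(position, orientation): joint-space move of the TCP to a pose.
- robot.line_to(position, vel=0.15, rotation=None, guard=None): straight line of the TCP; rotation=None keeps the orientation; vel is the mean speed in m/s. With guard (N) it stops when the force on the tool has changed by that much, and returns True; else False.
- robot.goto_joints(angles): joint-space move.
- robot.set_gripper(opening): finger opening in m; the grip force is fixed at half the most; returns when the fingers have stopped.
- robot.pause(seconds).
- robot.ik(position, orientation): joint angles nearest the present ones, or None.
- robot.observe(): the state.
- robot.grab_frame(name): name is "scene" or "top" or "wrist"; returns the picture (480x640x3 uint8, blue, green, red); there is no depth.
- robot.get_calibration(name): a dict with "vertical_fov" (degrees; the focal length in pixels is half the picture's height over the tangent of half this angle, whatever the lens; pixels are square), "cx", "cy" (the principal point, pixels), "rvec" (rotation vector, rad) and "tvec" (3), from world to camera coordinates, as OpenCV has them. Camera axes: x right, y down, z forward; pixel columns grow to the right and rows downward; lengths in m; the calibration is good to about 2 mm. The wrist camera is an equidistant fisheye: a pixel r from the principal point sees the ray r / f radians off the axis. A picture is of the moment at which its call begins: read the wrist's pose just before it. get_calibration takes no time and is no camera call; for the wrist camera it gives the pose at the moment of the call.
A pose or a line that the arm cannot do raises robot.IKError and nothing moves.
- robot.job_done(): hands the job in; it is judged then, once.
The state is a dict: "time": time; "q": joint angles; "qvel": joint speeds; "joint_torque": joint torques, N m; "tool_pos": TCP position; "tcp_rot": TCP orientation; "ft_force": force on the tool from outside, world axes, zero at the start; "torque": the same for the moment, N m; "gripper_width": finger opening in m; "gripper_force": force on a finger pad.
Only numpy, scipy, OpenCV 4.12 (cv2) and the standard library are available. Lean on these libraries where they do the work, as an engineer would, in place of code of your own. Each camera call takes 0.05 s, during which the arm holds its last target. There are 200 camera calls.

TASK

Under the half-open stencil frame, push the tile fully home into the corner of the jig, so that it lies flat with its edges flush against both stop strips. Then gently lower the hinged frame all the way onto its rest, leaving the tile in its corner. Do not knock the brush, the pot or the jar about.

Things in the scene. Friction and masses are not known exactly. Their poses are not given: they have to be found in the camera images.
- jig: Fixed plywood jig on the table, place and yaw vary. z up; x points roughly to the robot's right (world -y, give or take 0.35 rad), y away from the robot. Origin on the table under the centre of a tile that is fully home. Board 12 mm thick, x -130 to 110, y -140 to 110 mm. Its -x and -y sides are open. A frame rest, 14 mm square, up to z 46 mm, stands at x -78, y 67.
- end_stop (a point): Middle of the face of the end stop, at its top edge: jig x 50, y 0, z 30 mm. Wooden strip along jig y (y -50 to 66), 16 mm wide, 18 mm high on the board; it stops the tile moving in +x. Axes as the jig's.
- side_stop (a point): Middle of the face of the side stop, at its top edge: jig x 0, y 50, z 30 mm. Wooden strip along jig x (x -70 to 50), 16 mm wide, 18 mm high on the board; it stops the tile moving in +y. Axes as the jig's.
- hinge (a point): Middle of the frame's hinge line, which runs along jig y: jig x 82, y 0, z 51 mm, between two posts at y -88 and +88 (tops at z 64 mm). Axes as the jig's.
- tile: Loose square terracotta tile blank, 100 x 100 x 28 mm, about 0.5 kg, too wide to grasp. It starts flat on the board, 20 to 45 mm short of each stop, turned by up to 0.2 rad. Origin: centre of its underside (12 mm above the table). Axes parallel to the jig's when flush with the stops.
- frame (a joint): Hinge angle, rad: 0 = lowered, level, on its rest; 0.65 = upper limit. Starts at 0.55 to 0.65, overhanging the tile. The stiff hinge holds it anywhere; some 1 to 3 N at the tab lowers it. Open wooden frame with aluminium bars, 150 mm wide, 10 mm thick, reaching 172 mm from the hinge, plus the tab. Lowered, its underside is at z 46 mm, 6 mm over the tile.
- tab (a point): Centre of the upper face of the finger tab at the middle of the frame's front edge (tab 56 mm wide, 172 to 198 mm from the hinge line). It is 185 mm from the hinge line along the frame and 5 mm above the frame's mid-plane; lowered: jig x -103, y 0, z 56 mm. x axis towards the hinge, z out of the upper face.
- brush: Bystander: short flat brush, about 120 mm long, lying on the table behind the hinge, to the right of the jig, nearer to the robot than the pot. Leave it.
- pot: Bystander: small terracotta lidded pot, 86 mm across, 88 mm tall, standing behind the hinge, to the right of the jig. Origin under its centre. Leave it.
- jar: Bystander: small jar with a cap, 56 mm across, 75 mm tall, standing beyond the jig, farther from the robot. Origin under its centre. Leave it.
There are look-alikes about, which are no part of the job. What is meant by the tile is not blue, white or yellow, and is the smaller of those in its own colour.

How it is judged (in metres and radians):
On the way:
1. the tile is home against both stops while the frame is still raised (x of tile in the frame of jig above -0.004 m and y of tile in the frame of jig above -0.004 m and z of tile in the frame of jig below 0.015 m and angle between tile's own z axis and vertical below 0.05 rad and angle between the x axis of tile and the x axis of jig, either way round below 0.05 rad and value of joint frame above 0.35 rad), for 0.2 s.
At the end, for the whole second after the job is handed in: The tile lies flat on the board, at rest, its centre within 4 mm of the fully home place in jig x and y and its edges within 0.05 rad of the stops; the frame is down on its rest (below 0.03 rad) (x of tile in the frame of jig above -0.004 m and y of tile in the frame of jig above -0.004 m and z of tile in the frame of jig below 0.015 m and angle between tile's own z axis and vertical below 0.05 rad and angle between the x axis of tile and the x axis of jig, either way round below 0.05 rad and linear speed of tile below 0.01 m/s and value of joint frame below 0.03 rad); the robot touches nothing.
It fails at once if the frame is slammed: it is lowered faster than 1.2 rad/s (about 0.2 m/s at the tab) over the last 0.2 rad (value of joint frame below 0.2 rad and velocity of joint frame below -1.2 rad/s).
It fails at once if a bystander (brush, pot, jar) is moved by more than 30 mm or tipped (distance of any of brush, pot, jar from where it was at the start of the episode above 0.03 m or angle between any of pot, jar's own z axis and vertical above 0.5 rad).
It also fails if it takes over 67 s, if anything falls off the work surface, if the arm or the gripper's body presses on something with over 40 N, if the wrist force passes 120 N, or if a joint passes its speed limit or range.

## Working session

There is one attempt and no reset: what is moved stays moved. The work goes in short steps, each a Python script; the robot and the scene stay as the last script left them, time stands still between calls to the robot, and variables do not carry over. Pictures are saved under pics/ and viewed, at most 10 in all, crops included, and the job is handed in when it is done.

```bash
mkdir -p pics; ls
python3 - <<'E'
from plant import robot
import cv2,numpy as np
ims=[]
for n in("scene","top"):
    im=robot.grab_frame(n);cv2.imwrite(f"pics/{n}0.png",im);c=robot.get_calibration(n);print(n,c)
    R=cv2.Rodrigues(np.array(c['rvec']))[0];print(-R.T@np.array(c['tvec']).ravel())
print(robot.observe())
E
```

```text
pics
scene {'vertical_fov': 45.2224160931685, 'cx': 318.76555760676206, 'cy': 239.35009125838008, 'rvec': array([ 1.69780646,  1.80374069, -0.76378978]), 'tvec': array([ 0.02941282, -0.3431479 ,  1.62687491])}
[1.41154171 0.04744481 0.87785907]
top {'vertical_fov': 54.82230660395783, 'cx': 318.73392611839824, 'cy': 237.42483587363023, 'rvec': array([ 2.15803727, -2.15054315,  0.08994884]), 'tvec': array([-0.00523385,  0.56397674,  1.0220795 ])}
[ 0.45067307 -0.0292112   1.07646837]
{'time': 0.1, 'q': array([ 5.52508813e+01,  5.99413948e+00,  5.53259173e+00,  8.96056232e+01,
       -2.72858186e-04,  7.75268110e+01]), 'qvel': array([ 0.04597562, -0.08442093,  0.08178226,  0.00626663, -0.05440059,
       -0.07615588]), 'joint_torque': array([ 4.44181365e-03, -5.58209395e+01,  5.04721248e+01,  1.30165595e-02,
       -3.47216219e-04, -1.88118287e-05]), 'tool_pos': array([0.22730681, 0.555045  , 0.30322119]), 'tcp_rot': array([-1.79934356e+02, -1.42413341e-02,  1.57724062e+02]), 'ft_force': array([-0.52306596, -0.06727836,  0.38047138]), 'torque': array([ 0.00418136,  0.0085888 , -0.0089876 ]), 'gripper_force': 0.0, 'gripper_width': 0.08533623211633758}
```

View pics/scene0.png

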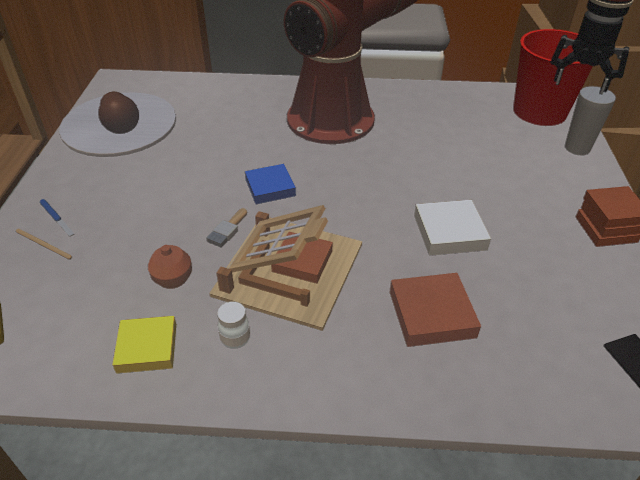

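View pics/top0.png

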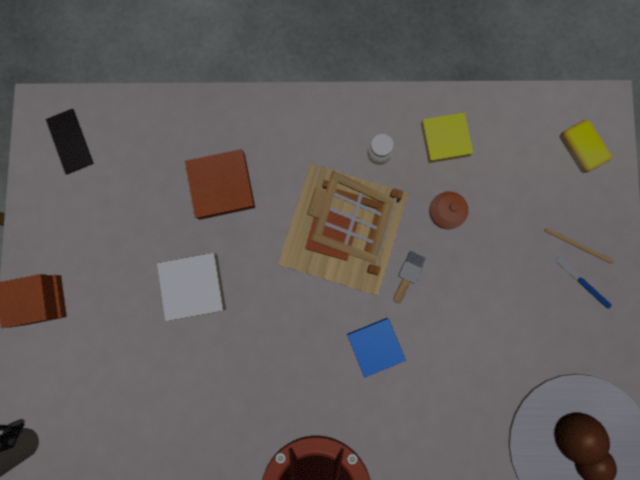

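Top view: terracotta candidates are the tile in the jig under the frame (330,235), the large tile (220,183) and the stack (30,300). The one in the jig is the smaller, and it sits on the board, so it fits. Crop to confirm it.

Run:
```python
import cv2,numpy as np
a=cv2.imread("pics/top0.png")[155:305,270:420];b=cv2.imread("pics/scene0.png")[195:335,205:365]
a=cv2.resize(a,(600,600),interpolation=cv2.INTER_CUBIC)
cv2.imwrite("pics/crop1.png",np.clip(a*1.6,0,255).astype('u1'))
b=cv2.resize(b,(640,560),interpolation=cv2.INTER_CUBIC)
cv2.imwrite("pics/crop2.png",np.clip(b*1.5,0,255).astype('u1'))
```

```text
(no output)
```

View pics/crop1.png

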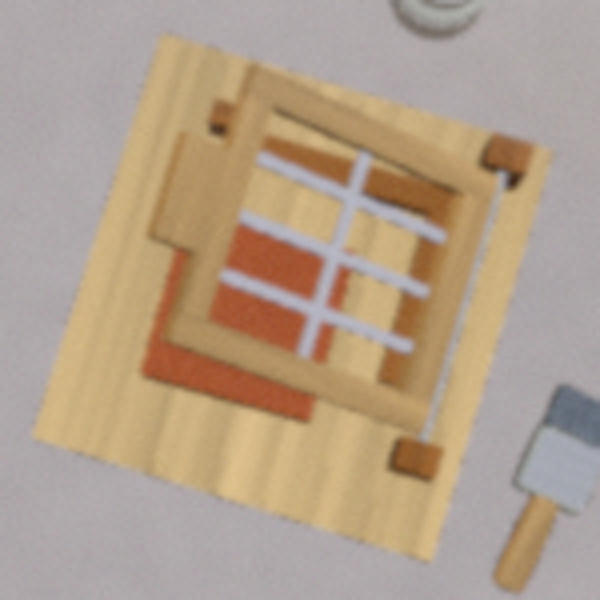

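View pics/crop2.png

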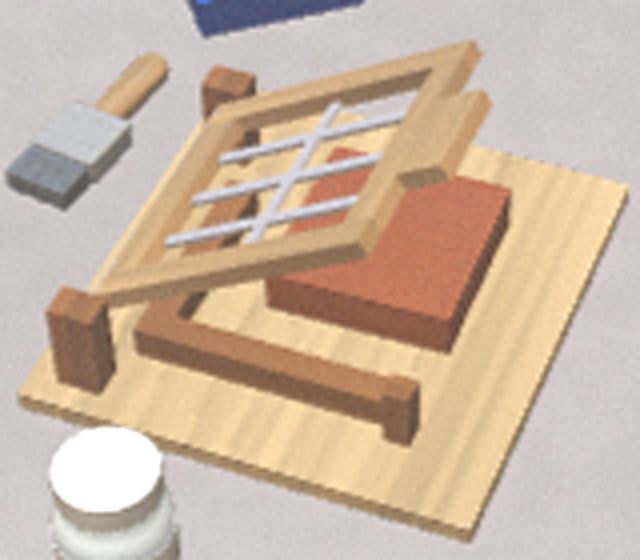

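The crops confirm it: the small tile lies on the board under the raised frame. In crop1 its near corners are at (143,375) and (312,420), and the board corners are at (165,38), (552,148), (432,560) and (35,435). Next I measure.

```bash
cat > h.py <<'E'
from plant import robot
import cv2,numpy as np,json,os
from scipy.spatial.transform import Rotation as Ro
def ray(n,uv):
    c=robot.get_calibration(n);R=cv2.Rodrigues(np.array(c['rvec']))[0];f=240/np.tan(np.radians(c['vertical_fov']/2))
    uv=np.atleast_2d(uv).astype(float)
    d=np.c_[(uv[:,0]-c['cx'])/f,(uv[:,1]-c['cy'])/f,np.ones(len(uv))]@R
    return -R.T@np.array(c['tvec']).ravel(),d
def onz(n,uv,z):
    o,d=ray(n,uv);return o+d*((z-o[2])/d[:,2])[:,None]
J=json.load(open('jig.json')) if os.path.exists('jig.json') else None
if J:
    JR=Ro.from_euler('z',J['yaw']).as_matrix();JO=np.array(J['o']+[0.])
    W=lambda p:JO+JR@np.array(p)
    tojig=lambda P:(np.asarray(P)-JO)@JR
def rot(h,tilt):
    "tool pointing along jig unit h (xy), tilt deg below horizontal; y axis horizontal"
    t=np.radians(tilt);z=JR@np.array([h[0]*np.cos(t),h[1]*np.cos(t),-np.sin(t)])
    y=JR@np.array([-h[1],h[0],0]);out=[]
    for s in(1,-1):
        out.append(np.c_[np.cross(s*y,z),s*y,z])
    return out
def eul(R):return Ro.from_matrix(R).as_euler('xyz',degrees=True)
def tcp(tip,R,reach=None):return W(tip)-R[:,2]*(reach or robot.tip_reach)
E
python3 - <<'E'
from h import *
im=cv2.imread("pics/top0.png");hsv=cv2.cvtColor(im,cv2.COLOR_BGR2HSV)
m=((hsv[...,1]>60)).astype('u1');m[:155]=0;m[300:]=0;m[:,:270]=0;m[:,412:]=0
n,l,s,_=cv2.connectedComponentsWithStats(m);k=1+np.argmax(s[1:,4]);
cn=max(cv2.findContours((l==k).astype('u1'),0,1)[0],key=cv2.contourArea)
P=onz("top",cn[:,0],.012)[:,:2]
r=cv2.minAreaRect(P.astype('f4')*1000);print(r)
off=np.array([270,155]);cr=lambda p:(np.array(p)-1.5)/4+off
B=onz("top",cr([[165,38],[552,148],[432,560],[35,435]]),.012)[:,:2];print(B.round(4))
M=np.array([[-130,110],[110,110],[110,-140],[-130,-140]])/1000
box=cv2.boxPoints(r)/1000;box=np.array([box[np.argmin(np.linalg.norm(box-b,axis=1))] for b in B])
for C in(B,box):
    a=M-M.mean(0);b=C-C.mean(0);th=np.arctan2((a[:,0]*b[:,1]-a[:,1]*b[:,0]).sum(),(a*b).sum())
    R=Ro.from_euler('z',th).as_matrix()[:2,:2];o=C.mean(0)-R@M.mean(0);print('jig',o,th,'res',np.linalg.norm(C-o-M@R.T,axis=1))
json.dump(dict(o=o.tolist(),yaw=th),open('jig.json','w'))
E
python3 - <<'E'
from h import *
off=np.array([270,155]);cr=lambda p:(np.array(p)-1.5)/4+off
T=tojig(onz("top",cr([[143,375],[312,420]]),.04));print('tile near corners',T.round(4))
d=T[1]-T[0];print(np.linalg.norm(d),np.arctan2(d[1],d[0]), 'centre',(T.mean(0)+.05*np.array([-d[1],d[0],0])/np.linalg.norm(d)).round(4))
# posts top z .064, tab front corners radius .198, upper face +5mm
print('posts',tojig(onz("top",cr([[508,152],[415,458]]),.064)).round(4))
for p in([183,132],[150,235]):
    o,dd=ray("top",cr(p))
    best=min((abs(np.hypot(*( (q:=tojig(onz("top",cr(p),z))[0])[[0,2]]-[.082,.051]))-np.hypot(.198,.005)),z,q) for z in np.arange(.08,.2,.001))
    q=best[2];print('tab',q.round(4),'ang',np.arctan2(q[2]-.051,.082-q[0])-.005/.198)
E
```

```text
((588.5426635742188, -58.97206115722656), (239.19491577148438, 249.4261932373047), 72.93883514404297)
[[ 0.7396  0.0165]
 [ 0.6737 -0.2093]
 [ 0.4353 -0.1376]
 [ 0.5056  0.09  ]]
jig [ 0.59999861 -0.07403086] -1.865995040062496 res [0.00387866 0.00199592 0.00157754 0.00206817]
jig [ 0.5999486  -0.07293286] -1.868569824260209 res [0.0004943  0.00049431 0.00049435 0.00049434]
tile near corners [[-0.0768 -0.0883  0.04  ]
 [ 0.0212 -0.0843  0.04  ]]
0.09810470525518301 0.04005432487400165 centre [-0.0298 -0.0363  0.04  ]
posts [[ 0.081   0.0882  0.064 ]
 [ 0.0803 -0.0892  0.064 ]]
tab [-0.0858  0.0279  0.156 ] ang 0.5338674444412146
tab [-0.0859 -0.0273  0.156 ] ang 0.5335241145693304
```

Everything checks out: board 239x249 mm, posts at ±88, tab at y ±27.5, tile 98 mm wide. The tile is at (-30,-36) mm with yaw 0.04, and the frame is at about 0.54. Next I check the reach of the pushes.

Run:
```python
from h import *
print(robot.tip_reach)
def chk(h,pts,tilts=(30,40,50)):
    for t in tilts:
        for s,R in enumerate(rot(h,t)):
            for p in pts:
                q=robot.ik(tcp(np.array(p)/1000,R),eul(R));print(h,t,s,p,None if q is None else np.round(q))
chk((1,0),[(-220,-36,120),(-140,-36,24),(-50,-36,24)])
chk((0,1),[(-12,-240,120),(-12,-150,24),(-12,-50,24)])
```

```text
0.0726
(1, 0) 30 0 (-220, -36, 120) None
(1, 0) 30 0 (-140, -36, 24) [ 15.  66.  45. 112. -47. 142.]
(1, 0) 30 0 (-50, -36, 24) [  9.  52.  23.  99. -51. 134.]
(1, 0) 30 1 (-220, -36, 120) None
(1, 0) 30 1 (-140, -36, 24) [ 15.  66.  45. 112. -47. -38.]
(1, 0) 30 1 (-50, -36, 24) [  9.  52.  23.  99. -51. -46.]
(1, 0) 40 0 (-220, -36, 120) [ 18.  65.  60. 119. -39. 138.]
(1, 0) 40 0 (-140, -36, 24) [ 13.  53.  31.  99. -41. 132.]
(1, 0) 40 0 (-50, -36, 24) [  7.  40.  13.  89. -44. 125.]
(1, 0) 40 1 (-220, -36, 120) [ 18.  65.  60. 119. -39. -42.]
(1, 0) 40 1 (-140, -36, 24) [ 13.  53.  31.  99. -41. -48.]
(1, 0) 40 1 (-50, -36, 24) [  7.  40.  13.  89. -44. -55.]
(1, 0) 50 0 (-220, -36, 120) [ 16.  50.  42. 107. -33. 131.]
(1, 0) 50 0 (-140, -36, 24) [ 11.  41.  20.  89. -35. 125.]
(1, 0) 50 0 (-50, -36, 24) [  4.  31.   5.  81. -37. 116.]
(1, 0) 50 1 (-220, -36, 120) [ 16.  50.  42. 107. -33. -49.]
(1, 0) 50 1 (-140, -36, 24) [ 11.  41.  20.  89. -35. -55.]
(1, 0) 50 1 (-50, -36, 24) [  4.  31.   5.  81. -37. -64.]
(0, 1) 30 0 (-12, -240, 120) None
(0, 1) 30 0 (-12, -150, 24) None
(0, 1) 30 0 (-12, -50, 24) None
(0, 1) 30 1 (-12, -240, 120) None
(0, 1) 30 1 (-12, -150, 24) None
(0, 1) 30 1 (-12, -50, 24) None
(0, 1) 40 0 (-12, -240, 120) None
(0, 1) 40 0 (-12, -150, 24) None
(0, 1) 40 0 (-12, -50, 24) None
(0, 1) 40 1 (-12, -240, 120) None
(0, 1) 40 1 (-12, -150, 24) None
(0, 1) 40 1 (-12, -50, 24) None
(0, 1) 50 0 (-12, -240, 120) None
(0, 1) 50 0 (-12, -150, 24) None
(0, 1) 50 0 (-12, -50, 24) None
(0, 1) 50 1 (-12, -240, 120) None
(0, 1) 50 1 (-12, -150, 24) None
(0, 1) 50 1 (-12, -50, 24) None
```

```bash
cat >> h.py <<'E'
def rep(tag,R):
    o=robot.observe();tip=tojig(np.array(o['tool_pos'])+Ro.from_euler('xyz',o['tcp_rot'],degrees=True).as_matrix()[:,2]*robot.tip_reach)
    print(tag,'t',round(o['time'],2),'tip mm',(tip*1000).round(1),'F jig',(JR.T@o['ft_force']).round(1))
def go(p,R,v=.15,guard=None):
    g=robot.line_to(tcp(np.array(p)/1000,R),vel=v,guard=guard);rep(f'{p} {g}',R);return g
E
python3 - <<'E'
from h import *
a=np.radians(20)
R=rot((np.cos(a),np.sin(a)),45)[0]
for p in [(-170,-150,130),(-40,-130,26),(-30,-60,26)]:
    q=robot.ik(tcp(np.array(p)/1000,R),eul(R));print(None if q is None else q.round())
robot.set_gripper(0);print(robot.tip_reach)
robot.move_pose(tcp(np.array((-170,-150,130))/1000,R),eul(R));rep('a',R)
go((-40,-130,26),R)
go((-35,-105,26),R,.1,8)
g=go((-35,-50,26),R,.03,10)
im=robot.grab_frame("scene")
cv2.imwrite("pics/s2.png",cv2.resize(im[180:340,200:400],(750,600),interpolation=cv2.INTER_CUBIC))
E
```

```text
[ 23.  18.  -2.  89. -42. 117.]
[ 10.   6. -26.  65. -45. 100.]
[  6.  12. -19.  62. -45.  94.]
0.0726
a t 2.7 tip mm [-170.8 -150.2  130.4] F jig [-0.8  1.2  0. ]
(-40, -130, 26) False t 3.97 tip mm [ -40.6 -129.7   26.6] F jig [ 0.4  1.2 -1. ]
(-35, -105, 26) False t 4.38 tip mm [ -34.9 -104.6   26.1] F jig [-0.7  0.2 -0.7]
(-35, -50, 26) True t 5.68 tip mm [-34.5 -62.8  25.3] F jig [-0.3 -3.2  1.6]
```

View pics/s2.png

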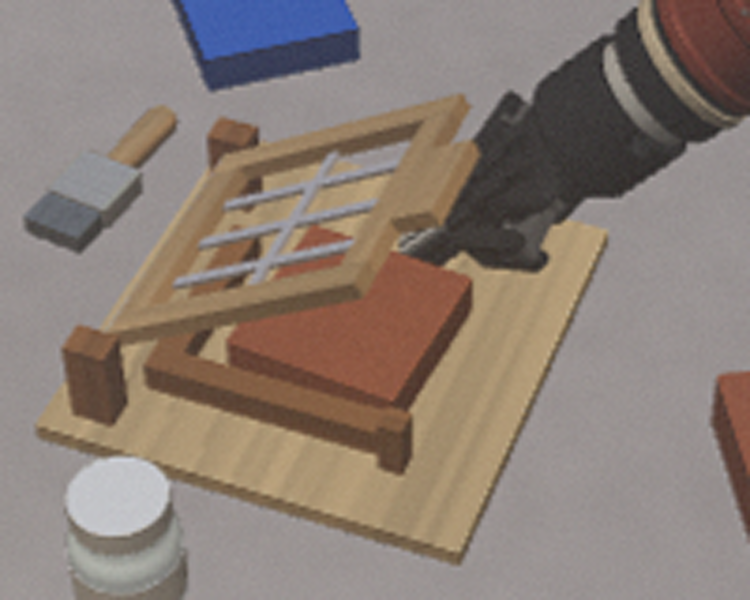

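The tile has moved up to the side stop but is slightly turned, and the frame is untouched. Next is a two-finger push in +x, which should also square it.

Run:
```python
from h import *
a=np.radians(20)
R=rot((np.cos(a),np.sin(a)),45)[0]
go((-60,-120,28),R);go((-190,-120,70),R,.2)
robot.set_gripper(.05);print(robot.tip_reach)
R=rot((1,0),45)[0]
robot.move_pose(tcp(np.array((-190,-5,60))/1000,R),eul(R));rep('b',R)
go((-130,-5,25),R,.12)
g=go((-100,-5,25),R,.06,10)
if not g: g=go((-40,-5,25),R,.03,12)
robot.pause(.2);rep('p',R)
im=robot.grab_frame("scene")
cv2.imwrite("pics/s3.png",cv2.resize(im[180:340,200:400],(750,600),interpolation=cv2.INTER_CUBIC))
```

```text
(-60, -120, 28) False t 6.3 tip mm [ -60.2 -119.5   28.2] F jig [0.3 1.  0.3]
(-190, -120, 70) False t 7.13 tip mm [-189.2 -120.    69.4] F jig [ 0.6  0.1 -0.7]
0.0726
b t 8.55 tip mm [-190.3   -5.3   59.9] F jig [-1.1 -0.9  0.6]
(-130, -5, 25) False t 9.28 tip mm [-130.8   -5.1   26. ] F jig [-1.  -0.1 -0.2]
(-100, -5, 25) False t 9.93 tip mm [-100.3   -4.9   25.2] F jig [-0.7  0.1  0.1]
(-40, -5, 25) True t 11.38 tip mm [-52.5  -5.2  24.8] F jig [-5.7  0.   2.4]
p t 11.57 tip mm [-52.5  -5.3  24.5] F jig [-4.1  1.3  2.8]
```

View pics/s3.png

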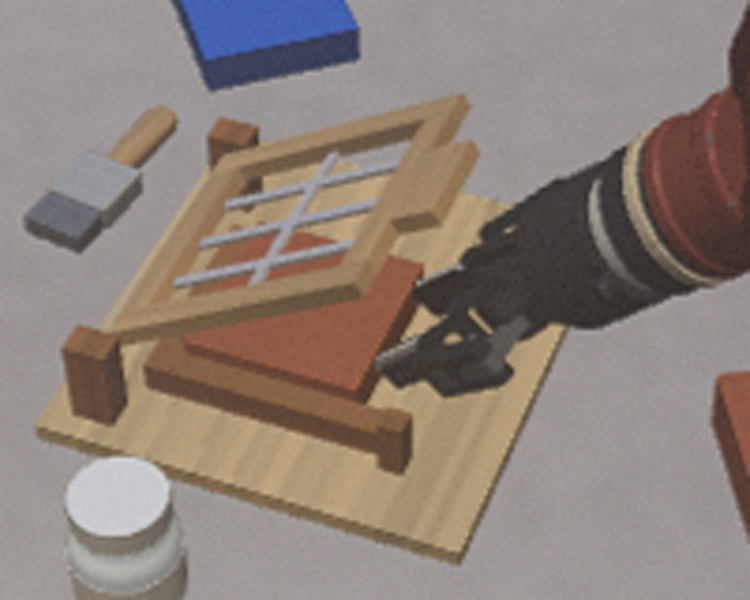

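The tile is near the corner and nearly square. Now a y nudge, then a firmer x nudge, and then I measure the tile's edges.

Run:
```python
from h import *
R=rot((1,0),45)[0]
go((-120,-5,30),R);go((-190,-60,70),R,.2)
robot.set_gripper(0)
a=np.radians(20);R=rot((np.cos(a),np.sin(a)),45)[0]
robot.move_pose(tcp(np.array((-150,-130,60))/1000,R),eul(R))
go((-40,-120,26),R);go((-17,-90,26),R,.1,8)
go((-17,-45,26),R,.03,14);robot.pause(.3);rep('y',R)
go((-50,-120,28),R);go((-190,-120,70),R,.2)
robot.set_gripper(.05)
R=rot((1,0),45)[0]
robot.move_pose(tcp(np.array((-190,0,60))/1000,R),eul(R))
go((-120,0,25),R,.12);go((-75,0,25),R,.06,10)
go((-40,0,25),R,.03,15);robot.pause(.3);rep('x',R)
go((-120,0,30),R);go((-200,0,120),R,.2)
robot.move_pose(tcp(np.array((-250,-60,200))/1000,R),eul(R));rep('r',R)
im=robot.grab_frame("top");cv2.imwrite("pics/t4.png",im)
c=cv2.resize(im[155:305,270:420],(600,600),interpolation=cv2.INTER_CUBIC)
cv2.imwrite("pics/t4c.png",np.clip(c*1.6,0,255).astype('u1'))
```

```text
(-120, -5, 30) False t 12.22 tip mm [-119.4   -5.2   29.3] F jig [-0.  -0.3 -0.7]
(-190, -60, 70) False t 12.87 tip mm [-189.3  -59.7   69.5] F jig [ 0.1 -0.5  0.2]
(-40, -120, 26) False t 15.13 tip mm [ -40.5 -119.5   26.4] F jig [ 0.7 -0.1  0.6]
(-17, -90, 26) False t 15.66 tip mm [-17.2 -90.2  26. ] F jig [ 0.6 -0.1 -0.2]
(-17, -45, 26) True t 16.66 tip mm [-16.7 -60.4  25. ] F jig [-0.7 -4.2  1.7]
y t 16.96 tip mm [-16.7 -60.3  25. ] F jig [-0.5 -3.4  1.7]
(-50, -120, 28) False t 17.57 tip mm [ -50.1 -119.4   28.2] F jig [-0.   1.1  0.6]
(-190, -120, 70) False t 18.45 tip mm [-189.2 -120.    69.5] F jig [ 0.3 -0.2 -0.2]
(-120, 0, 25) False t 20.69 tip mm [-1.208e+02 -1.000e-01  2.590e+01] F jig [0.2 0.7 0.4]
(-75, 0, 25) False t 21.59 tip mm [-75.3   0.   25. ] F jig [ 0.5 -0.   0.2]
(-40, 0, 25) True t 22.38 tip mm [-52.5   0.1  24.9] F jig [-6.1  0.9  2.8]
x t 22.68 tip mm [-52.5  -0.   24.6] F jig [-5.2  1.1  3.2]
(-120, 0, 30) False t 23.27 tip mm [-119.4   -0.2   29.4] F jig [ 0.7  0.8 -0.1]
(-200, 0, 120) False t 24.05 tip mm [-1.992e+02  1.000e-01  1.192e+02] F jig [-0.1 -0.1 -0.1]Traceback (most recent call last):
  File "<stdin>", line 16, in <module>
plant.IKError: the arm cannot take that pose within its joint ranges
```

Run:
```python
from h import *
im=robot.grab_frame("top");cv2.imwrite("pics/t4.png",im)
c=cv2.resize(im[155:305,270:420],(600,600),interpolation=cv2.INTER_CUBIC)
cv2.imwrite("pics/t4c.png",np.clip(c*1.6,0,255).astype('u1'))
```

```text
(no output)
```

View pics/t4c.png

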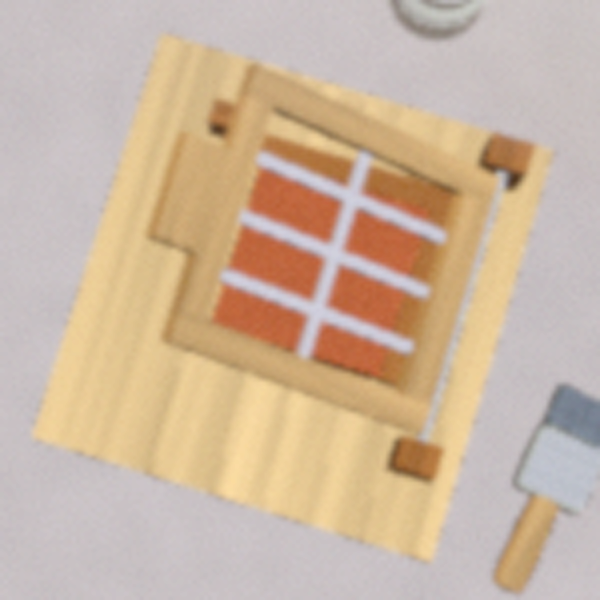

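The tile is in the corner with no visible gap: its right edge runs from about (445,210) to (383,375) and its top edge is near y 175. I measure both edges on the z = 40 mm plane.

Run:
```python
from h import *
im=cv2.imread("pics/t4.png");hsv=cv2.cvtColor(im,cv2.COLOR_BGR2HSV).astype(int)
big=cv2.cvtColor(cv2.resize(im[155:305,270:420],(600,600),interpolation=cv2.INTER_CUBIC),cv2.COLOR_BGR2HSV)
m=((big[...,0]<12)&(big[...,1]>150)).astype('u1');m[:140]=0;m[400:]=0;m[:,:190]=0;m[:,460:]=0
m=cv2.morphologyEx(m,cv2.MORPH_OPEN,np.ones((7,7)))
cv2.imwrite("pics/m.png",m*255)
v,u=np.nonzero(m);P=tojig(onz("top",(np.c_[u,v]-1.5)/4+[270,155],.04))*1000
print(len(P),P.min(0),P.max(0))
for y in range(-44,52,6):
    k=abs(P[:,1]-y)<1; 
    if k.sum()>20: print('y',y,'x',P[k,0].min().round(1),P[k,0].max().round(1))
for x in range(-48,50,6):
    k=abs(P[:,0]-x)<1
    if k.sum()>20: print('x',x,'y',P[k,1].min().round(1),P[k,1].max().round(1))
```

```text
15384 [-48.43232843 -50.75913072  40.        ] [50.38954915 49.28739483 40.        ]
y -44 x -47.9 49.6
y -38 x -47.8 49.4
y -32 x -47.7 27.2
y -20 x 20.1 49.7
y -14 x -47.1 49.4
y -8 x -48.1 48.8
y -2 x -47.8 48.6
y 4 x -47.6 -2.5
y 16 x 13.4 49.8
y 22 x -47.0 49.3
y 28 x -48.2 49.6
y 34 x -47.7 33.2
y 40 x -48.0 -18.9
y 46 x 42.1 45.8
x -48 y -45.9 40.9
x -42 y -47.6 42.2
x -36 y -47.8 41.3
x -30 y -47.9 40.6
x -24 y -48.4 40.0
x -18 y -48.5 39.3
x -12 y -48.7 38.4
x -6 y -49.2 37.7
x 12 y -45.7 34.1
x 18 y -50.1 34.8
x 24 y -50.8 33.9
x 30 y -50.4 33.6
x 36 y -50.2 32.9
x 42 y -49.6 48.6
x 48 y -49.7 31.5
```

The right edge reads x = 49.6 mm at both ends and the top edge about 49 mm, so the tile is home and square. Now I lower the frame by the tab, following its arc.

Run:
```python
from h import *
R=rot((1,0),90)[0]
def P(th,r=182,h=0):
    return (82-r*np.cos(th)+(5+h)*np.sin(th),0,51+r*np.sin(th)+(5+h)*np.cos(th))
robot.set_gripper(0)
robot.move_pose(tcp(np.array((-150,0,230))/1000,R),eul(R));rep('a',R)
p=np.array(P(.54));go((p[0],0,p[2]+35),R)
go((p[0],0,p[2]+12),R,.08,6)
for th in np.arange(.54,.01,-.06):
    robot.line_to(tcp(np.array(P(th))/1000,R),vel=.05)
    print(round(th,2),(JR.T@robot.observe()['ft_force']).round(1),end=' ')
g=go(P(0),R,.02,20)
if not g:
    g=go((P(0)[0],0,52),R,.01,10)
robot.pause(.2);rep('end',R)
p=P(0);go((p[0]-3,0,110),R,.08);go((p[0]-50,0,250),R,.2)
im=robot.grab_frame("top");cv2.imwrite("pics/t5.png",im)
s=robot.grab_frame("scene")
c=np.hstack([cv2.resize(im[155:305,270:420],(400,400),interpolation=3),cv2.resize(s[195:345,210:360],(400,400),interpolation=3)])
cv2.imwrite("pics/t5c.png",np.clip(c*1.5,0,255).astype('u1'));rep('z',R)
```

```text
a t 25.68 tip mm [-150.2   -0.4  229.1] F jig [ 0.1  0.4 -0.3]
(np.float64(-71.53230004995044), 0, np.float64(183.86129388768572)) False t 26.43 tip mm [-7.230e+01  1.000e-01  1.841e+02] F jig [ 1.  -0.1  0.1]
(np.float64(-71.53230004995044), 0, np.float64(160.86129388768572)) False t 26.87 tip mm [-71.7  -0.5 160.1] F jig [-0.4  0.1  0.3]
0.54 [0.  0.5 1.4] 0.48 [-0.3  0.7  0.1] 0.42 [-0.1 -0.2 -0. ] 0.36 [0.  0.3 0.1] 0.3 [ 0.1 -0.1  0.8] 0.24 [1.1 0.2 0.6] 0.18 [ 0.3  0.3 -1.1] 0.12 [-0.4  0.2  1.2] 0.06 [ 0.5 -0.4 -0.6] (np.float64(-100.0), 0, np.float64(56.0)) False t 30.89 tip mm [-100.     0.1   56.1] F jig [ 0.1 -0.4  2.1]
(np.float64(-100.0), 0, 52) True t 31.12 tip mm [-99.9   0.1  56. ] F jig [-0.2 -0.7  5.3]
end t 31.32 tip mm [-100.     0.1   56. ] F jig [-0.7 -0.9  5.1]
(np.float64(-103.0), 0, 110) False t 32.16 tip mm [-102.9   -0.3  109.5] F jig [-0.   0.4  0.4]
(np.float64(-150.0), 0, 250) False t 33.05 tip mm [-149.7   -0.4  248.6] F jig [-0.4 -0.5  0.1]
z t 33.15 tip mm [-149.5   -0.6  248.3] F jig [-0.4 -0.9 -0.4]
```

View pics/t5c.png

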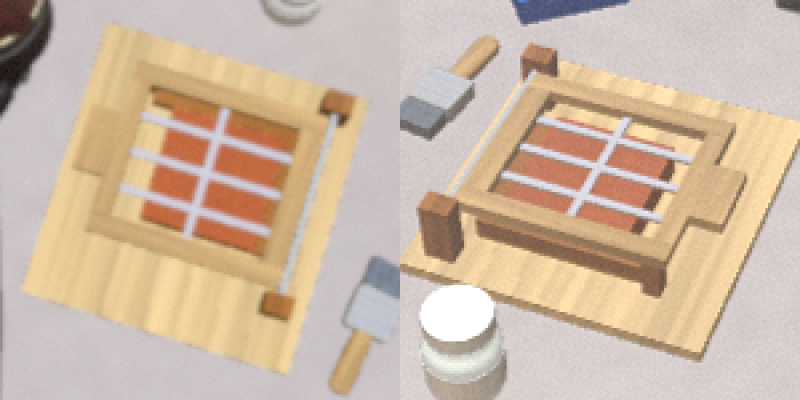

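The frame is down: the tip stopped firmly at z = 56.0 mm, the level tab height. One last check of the tile's now-visible edges before handing in.

Run:
```python
from h import *
im=cv2.imread("pics/t5.png")
big=cv2.cvtColor(cv2.resize(im[155:305,270:420],(600,600),interpolation=cv2.INTER_CUBIC),cv2.COLOR_BGR2HSV)
m=((big[...,0]<12)&(big[...,1]>150)).astype('u1');m[:120]=0;m[400:]=0;m[:,:190]=0;m[:,450:]=0
m=cv2.morphologyEx(m,cv2.MORPH_OPEN,np.ones((7,7)))
v,u=np.nonzero(m);P=tojig(onz("top",(np.c_[u,v]-1.5)/4+[270,155],.04))*1000
for y in range(-44,52,8):
    k=abs(P[:,1]-y)<1; 
    if k.sum()>20: print('y',y,'x',P[k,0].min().round(1),P[k,0].max().round(1))
for x in range(-44,50,8):
    k=abs(P[:,0]-x)<1
    if k.sum()>20: print('x',x,'y',P[k,1].min().round(1),P[k,1].max().round(1))
```

```text
y -44 x -47.7 49.6
y -20 x -47.4 49.9
y -12 x -47.7 49.4
y 12 x -47.4 49.7
y 20 x -47.4 49.4
y 28 x -43.0 45.0
y 44 x -47.9 49.5
x -44 y -49.9 49.3
x -36 y -50.1 49.4
x -28 y -49.9 49.6
x -20 y -50.3 48.8
x 4 y -50.0 49.0
x 12 y -50.1 49.5
x 20 y -49.8 49.1
x 28 y -50.3 49.6
x 36 y -50.2 49.2
x 44 y -50.2 49.3
```

The tile is home to within about 1 mm and square.

```bash
python3 -c "
from plant import robot
print(robot.job_done())"
```

```text
the job is handed in; nothing more can be done
None
```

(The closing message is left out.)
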